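Tip the grinding balls into the pocket under a loose lid, then uncover the dish

TASK

The steel grinding balls lie at one end of the covered tipping dish: press gently on its loose lid above the other end, the one with the blue pocket, so that the dish tips right down onto its soft stop, and keep it there until all four balls have run over the hump into the pocket. The lid must stay on until then, and it is brittle: do not press harder than the tipping needs. When the dish has come back level, lift the lid off by its black grip and leave it lying flat in the middle of the green mat, grip up, with the balls still in the pocket and the other things on the bench left alone.

Things in the scene. Friction and masses are not known exactly. Their poses are not given: they have to be found in the camera images.
- dish: tipping steel pan, outside 106 mm (its x) by 90 mm (its y), 32 mm deep, hung on two trunnion pins between the aluminium cheeks of a grey stand (126 x 128 mm, fixed to the bench). Origin at the middle of the trunnion axis, 14 mm below the centre of the open top and 52 mm above the bench. z up when level, -x points to the pocket end, y lies along the axis. It springs level by itself
- press_spot (a point): place to press: top face of the closed lid, above the pocket end, 40 mm from the trunnion axis, 69 mm above the bench when level. About 4 N down starts it tipping, about 7 N takes it to the rubber stops, some 13 mm lower (0.34 rad); past that only soft feet give, 4 N a mm. The balls run only when it is tipped beyond 0.28 to 0.31 rad, nearly at the stops, and need a second there. Axes as dish
- pocket (a point): centre of the pocket (blue floor, and a blue mark on the outer wall at this end; 22 mm along x, 84 mm along y) inside the dish at its -x end, 7 mm above the pocket floor, where the centre of a ball in it lies; 39 mm from the trunnion axis. A hump 10 mm high separates it from the grey sloping floor on which the balls start. Axes as dish
- lid_grip (a point): centre of the black grip bar (14 mm along x, 46 mm along y, 24 mm tall, from 13 mm below to 11 mm above this point) of the loose clear lid. Lid plate 116 x 100 x 3 mm, its underside 17 mm below this point; a 6 mm skirt hangs round the rim of the dish with 3 mm play. 70 to 120 g; breaks if pressed on the dish with over 30 N while tipping. z up, x and y start along the dish's
- ball_1_center (a point): centre of steel ball 1 of four, 14 mm in diameter, 11 g; starts at the +x end of the dish under the lid
- ball_2_center (a point): centre of steel ball 2 of four, 14 mm in diameter, 11 g; starts at the +x end of the dish under the lid
- ball_3_center (a point): centre of steel ball 3 of four, 14 mm in diameter, 11 g; starts at the +x end of the dish under the lid
- ball_4_center (a point): centre of steel ball 4 of four, 14 mm in diameter, 11 g; starts at the +x end of the dish under the lid
- mat: green mat with a black edge, 150 mm (its x) by 136 mm (its y), 3 mm thick, fixed to the bench; origin at the centre of its underside, z up
- forceps: bystander: steel forceps lying flat, stuck to the bench, 16 x 132 x 11 mm, origin at the centre of the underside
- tally_counter: bystander: chrome hand counter, 50 x 61 x 17 mm, origin at the centre of the underside
- stain_jar: bystander: dark blue jar with white lid, 50 x 51 x 104 mm, origin at the centre of the underside
- pen_1: bystander: red and white marker pen lying flat, 17 x 135 x 16 mm, origin at the centre of the underside
- petri_c: bystander: closed cream petri dish stuck to the bench, 91 mm across, 15 mm tall, origin at the centre of the underside
Things that resemble listed ones, but are neither listed nor needed, are in the scene too. What is shaped like the part that bears lid_grip but purple is not meant.

How it is judged (in metres and radians):
On the way, in this order (a step that is already met when the one before it is completed fails the run):
1. all four balls are in the pocket while the lid is still on the dish (x of ball_1_center in the frame of pocket between -0.009 and 0.009 m and z of ball_1_center in the frame of pocket between -0.006 and 0.006 m and y of ball_1_center in the frame of pocket between -0.045 and 0.045 m and x of ball_2_center in the frame of pocket between -0.009 and 0.009 m and z of ball_2_center in the frame of pocket between -0.006 and 0.006 m and y of ball_2_center in the frame of pocket between -0.045 and 0.045 m and x of ball_3_center in the frame of pocket between -0.009 and 0.009 m and z of ball_3_center in the frame of pocket between -0.006 and 0.006 m and y of ball_3_center in the frame of pocket between -0.045 and 0.045 m and x of ball_4_center in the frame of pocket between -0.009 and 0.009 m and z of ball_4_center in the frame of pocket between -0.006 and 0.006 m and y of ball_4_center in the frame of pocket between -0.045 and 0.045 m and z of lid_grip in the frame of dish below 0.039 m and x of lid_grip in the frame of dish between -0.01 and 0.01 m and y of lid_grip in the frame of dish between -0.01 and 0.01 m), for 0.2 s.
2. the lid is lifted well clear of the dish, the balls still in the pocket (x of ball_1_center in the frame of pocket between -0.009 and 0.009 m and z of ball_1_center in the frame of pocket between -0.006 and 0.006 m and y of ball_1_center in the frame of pocket between -0.045 and 0.045 m and x of ball_2_center in the frame of pocket between -0.009 and 0.009 m and z of ball_2_center in the frame of pocket between -0.006 and 0.006 m and y of ball_2_center in the frame of pocket between -0.045 and 0.045 m and x of ball_3_center in the frame of pocket between -0.009 and 0.009 m and z of ball_3_center in the frame of pocket between -0.006 and 0.006 m and y of ball_3_center in the frame of pocket between -0.045 and 0.045 m and x of ball_4_center in the frame of pocket between -0.009 and 0.009 m and z of ball_4_center in the frame of pocket between -0.006 and 0.006 m and y of ball_4_center in the frame of pocket between -0.045 and 0.045 m and distance between lid_grip and dish above 0.06 m), for 0.1 s.
At the end, for the whole second after the job is handed in: all four balls lie in the pocket of the dish, the dish is level (tip angle under 0.04 rad), and the lid lies flat on the green mat (within about 5 degrees), grip up, its grip within 35 mm of the mat's centre along each of the mat's sides, everything released (x of ball_1_center in the frame of pocket between -0.009 and 0.009 m and z of ball_1_center in the frame of pocket between -0.006 and 0.006 m and y of ball_1_center in the frame of pocket between -0.045 and 0.045 m and x of ball_2_center in the frame of pocket between -0.009 and 0.009 m and z of ball_2_center in the frame of pocket between -0.006 and 0.006 m and y of ball_2_center in the frame of pocket between -0.045 and 0.045 m and x of ball_3_center in the frame of pocket between -0.009 and 0.009 m and z of ball_3_center in the frame of pocket between -0.006 and 0.006 m and y of ball_3_center in the frame of pocket between -0.045 and 0.045 m and x of ball_4_center in the frame of pocket between -0.009 and 0.009 m and z of ball_4_center in the frame of pocket between -0.006 and 0.006 m and y of ball_4_center in the frame of pocket between -0.045 and 0.045 m and angle between dish's own z axis and vertical below 0.04 rad and x of lid_grip in the frame of mat between -0.035 and 0.035 m and y of lid_grip in the frame of mat between -0.035 and 0.035 m and z of lid_grip in the frame of mat between 0.018 and 0.032 m and angle between lid_grip's own z axis and vertical below 0.08 rad); the robot touches nothing.
It fails at once if the lid comes off or slides off the dish while a ball is still outside the pocket (distance between lid_grip and dish above 0.045 m and not ((x of ball_1_center in the frame of pocket between -0.009 and 0.009 m and z of ball_1_center in the frame of pocket between -0.006 and 0.006 m and y of ball_1_center in the frame of pocket between -0.045 and 0.045 m) and (x of ball_2_center in the frame of pocket between -0.009 and 0.009 m and z of ball_2_center in the frame of pocket between -0.006 and 0.006 m and y of ball_2_center in the frame of pocket between -0.045 and 0.045 m) and (x of ball_3_center in the frame of pocket between -0.009 and 0.009 m and z of ball_3_center in the frame of pocket between -0.006 and 0.006 m and y of ball_3_center in the frame of pocket between -0.045 and 0.045 m) and (x of ball_4_center in the frame of pocket between -0.009 and 0.009 m and z of ball_4_center in the frame of pocket between -0.006 and 0.006 m and y of ball_4_center in the frame of pocket between -0.045 and 0.045 m))).
It fails at once if the lid is pressed on the dish with more than 30 N while a ball is still outside the pocket (contact force between lid and dish above 30 N and not ((x of ball_1_center in the frame of pocket between -0.009 and 0.009 m and z of ball_1_center in the frame of pocket between -0.006 and 0.006 m and y of ball_1_center in the frame of pocket between -0.045 and 0.045 m) and (x of ball_2_center in the frame of pocket between -0.009 and 0.009 m and z of ball_2_center in the frame of pocket between -0.006 and 0.006 m and y of ball_2_center in the frame of pocket between -0.045 and 0.045 m) and (x of ball_3_center in the frame of pocket between -0.009 and 0.009 m and z of ball_3_center in the frame of pocket between -0.006 and 0.006 m and y of ball_3_center in the frame of pocket between -0.045 and 0.045 m) and (x of ball_4_center in the frame of pocket between -0.009 and 0.009 m and z of ball_4_center in the frame of pocket between -0.006 and 0.006 m and y of ball_4_center in the frame of pocket between -0.045 and 0.045 m))).
It fails at once if a bystander (tally counter, jar or pen) is moved by more than 20 mm (distance of any of tally_counter, stain_jar, pen_1 from where it was at the start of the episode above 0.02 m).
It also fails if it takes over 64 s, if anything falls off the work surface, if the arm or the gripper's body presses on something with over 40 N, if the wrist force passes 120 N, or if a joint passes its speed limit or range.

ROBOT

A 7-joint arm with a two-finger parallel gripper is mounted at the origin on a cart in front of the work surface, level with it; the furniture and walls round the work are solid. World frame = base frame: x ahead of the robot, y to its left, z up, the work surface at z = 0. Lengths are in mm, angles in rad, forces in N, time in s.
With the tool pointing down it reaches from about 400 to 750 mm from the base axis. Payload 19.5 kg.
Tool frame: the origin (TCP) lies between the finger pads; the fingertips stand 11 mm ahead of it and the grasp point (between the pads) lies 8 mm behind it (ctrl.tip_reach is the distance from the TCP to the fingertips, in mm); z points along the fingers, y is the line along which they close (so a half turn about z gives the same grasp; the last joint's range is limited). The gripper opens to 85 mm and grips with 20 to 120 N. Pads are 22 mm wide; open, the fingers measure 114 mm over their backs; the gripper's body (76 mm by 85 mm) begins 54 mm behind the grasp point. The pads swing forward as they close: fully open they stand 13 mm farther back than shut.
Start: joints at [1.207, 0.707, -0.028, 1.485, 0.022, 0.951, -0.075], TCP at [181.851, -545.46, 242.268] pointing down, gripper open.
Joint ranges: [-2.71, 2.71], [-0.32, 2.16], [-1.57, 1.52], [0, 2.45], [-1.46, 4.6], [0, 2.02], [-2.83, 2.83]. Speed limits (rad/s): [1.89, 1.89, 2.57, 2.57, 3.01, 3.01, 3.01].

INTERFACE

Orientations are given as a unit quaternion [w, x, y, z].
In Python, from workcell import ctrl, viewer, ticket gives the robot as it stands.
- The arm moves only by the tool servo_tool, never from a script. Its argument "deltas" is text: rows parted by semicolons, each of 4 numbers parted by spaces: the shift along the tool's x, y, z in m, then the turn about the tool's z in rad. In form: tx ty tz twist; .... A call has exactly 5 rows; each row shifts and turns the commanded pose from where the row before left it, along the tool's axes as they then stand; what a row does not reach is not made up. A row lasts 1/8 s, in which the tool goes at most 62.5 mm and 10.7 degrees, less where a joint would pass 70% of its speed; a pose out of reach is approached as far as the arm can. A call is refused whole if a number of a shift passes 0.0625 or a number of a turn 0.188, either way. A call with a gripper value outside its range is refused whole. "claw" is the closure, from -1 (fully open) to 1 (shut), so that 0 is half open, set as the call begins (left out, the last holds). The fingers move at their own pace and stop on an object; the grip force is fixed at half the most. Time passes only in rows, so rows that do not move let the fingers close, or fill a call up. It gives the time, the measured TCP pose, the force, the opening and the grip force at its end, in the units of the state.
- ctrl.read_state(): the state, without advancing time (a new reading comes with each control period).
- viewer.get_image(name): name is "side" or "top" or "wrist"; returns a dict with "image" (480x640x3 uint8, red, green, blue), "vertical_fov" (degrees; the focal length in pixels is half the picture's height over the tangent of half this angle, whatever the lens; pixels are square), "cx", "cy" (the principal point, pixels), "pose" (4x4, takes a point from camera to world coordinates). Camera axes: x right, y down, z forward; pixel columns grow to the right and rows downward; lengths in mm; the calibration is good to about 2 mm. The wrist camera is an equidistant fisheye: a pixel r from the principal point sees the ray r / f radians off the axis. A picture is of the moment at which its call begins. There is no depth.
- ticket.finish_job(): hands the job in; it is judged then, once.
The state is a dict: "time": time; "joint_positions": joint angles; "dq": joint speeds; "joint_torque": joint torques, N m; "eef_pos": TCP position; "eef_rot": TCP orientation; "ft_force": force on the tool from outside, world axes, zero at the start; "ft_torque": the same for the moment, N m; "finger_gap": finger opening in mm; "grip_force": force on a finger pad.
Only numpy, scipy, OpenCV 4.12 (cv2) and the standard library are available. Lean on these libraries where they do the work, as an engineer would, in place of code of your own. Each camera call takes 0.05 s, during which the arm holds its last target. There are 200 camera calls.

## Working session

There is one attempt and no reset: what is moved stays moved. The work goes in short steps, Python scripts to look and compute and a tool call to move; the robot and the scene stay as the last step left them, time stands still between calls to the robot, and variables do not carry over. Pictures are saved under pics/ and viewed, at most 13 in all, crops included, and the job is handed in when it is done.

Besides the shell and the picture viewer there is one more tool, called after "Call:" in YAML: its name, and indented under it one key for each argument. servo_tool: Moves the arm, as the interface text tells. Its arguments: {"type":"object","properties":{"deltas":{"type":"string"},"claw":{"type":"number"}},"required":["deltas"]}

```bash
mkdir -p pics
cat > h.py <<'E'
import numpy as np, cv2
from workcell import ctrl, viewer, ticket
def grab(n,fn):
    d=viewer.get_image(n); cv2.imwrite('pics/'+fn,d['image'][:,:,::-1])
    np.savez('pics/'+fn+'.npz',fov=d['vertical_fov'],cx=d['cx'],cy=d['cy'],pose=d['pose'],h=d['image'].shape[0]); return d
def ray(fn,u,v,fish=False):
    d=np.load('pics/'+fn+'.npz'); f=d['h']/2/np.tan(np.radians(d['fov'])/2)
    x,y=(u-d['cx'])/f,(v-d['cy'])/f
    if fish:
        r=np.hypot(x,y)+1e-9; c=np.array([x/r*np.sin(r),y/r*np.sin(r),np.cos(r)])
    else: c=np.array([x,y,1.])
    P=d['pose']; return P[:3,3],P[:3,:3]@c
def at(fn,u,v,z,fish=False):
    o,r=ray(fn,u,v,fish); return (o+r*(z-o[2])/r[2]).round(1)
def proj(fn,p):
    d=np.load('pics/'+fn+'.npz'); f=d['h']/2/np.tan(np.radians(d['fov'])/2);P=d['pose']
    c=P[:3,:3].T@(np.array(p)-P[:3,3]); return (c[0]/c[2]*f+d['cx'],c[1]/c[2]*f+d['cy'])
E
python3 - <<'E'
from h import *
a=grab('top','top1.png');b=grab('side','side1.png')
for d in(a,b):print(np.round(d['pose'],3).tolist(),d['vertical_fov'],d['cx'],d['cy'])
s=ctrl.read_state();print({k:np.round(v,3) for k,v in s.items()},ctrl.tip_reach)
E
```

```text
[[0.029, -0.995, 0.093, 382.235], [-1.0, -0.028, 0.013, -172.622], [-0.011, -0.093, -0.996, 1291.612], [0.0, 0.0, 0.0, 1.0]] 55.055743124601065 321.0984508636128 235.86448532504966
[[-0.9, -0.148, 0.411, -6.818], [-0.436, 0.351, -0.829, 889.096], [-0.021, -0.925, -0.38, 547.362], [0.0, 0.0, 0.0, 1.0]] 48.97342220260878 314.1114509302206 232.96113020734188
{'time': np.float64(0.1), 'joint_positions': array([ 1.207,  0.707, -0.028,  1.485,  0.022,  0.951, -0.076]), 'dq': array([-0.   , -0.001,  0.001, -0.002,  0.001,  0.   ,  0.001]), 'joint_torque': array([ 2.0000e-03, -8.8430e+01,  1.2370e+00, -2.3645e+01,  1.7000e-02,
        5.0000e-03,  0.0000e+00]), 'eef_pos': array([ 181.803, -545.275,  241.913]), 'eef_rot': array([-0.   ,  0.987,  0.16 , -0.   ]), 'ft_force': array([ 0.291, -1.368, -0.103]), 'ft_torque': array([ 0.007, -0.001, -0.022]), 'grip_force': np.float64(0.0), 'finger_gap': np.float64(85.436)} 11.0
```

View pics/top1.png

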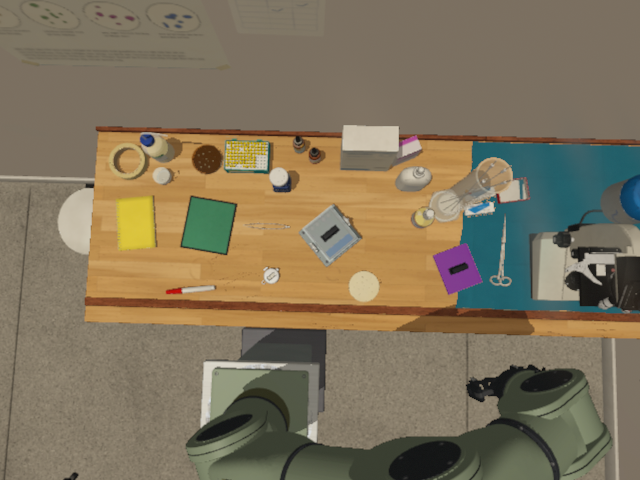

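View pics/side1.png

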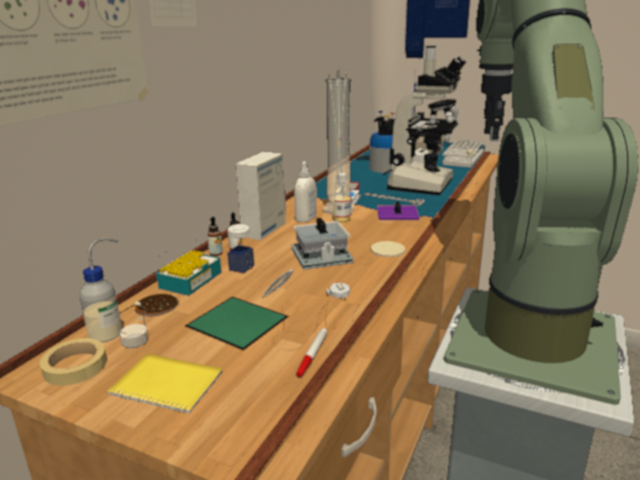

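Top view: the stand and dish with a clear lid and black grip are at (331,235). The purple decoy with its own grip is at (458,269). The dark green mat is at (209,225); the yellow pad at (136,222) is not it. The clear lid on the grey stand fits the description. I'll check it in an enlarged crop.

Run:
```python
from h import *
i=cv2.imread('pics/top1.png')
a=cv2.resize(i[195:275,290:370],(560,560),interpolation=cv2.INTER_CUBIC)
cv2.imwrite('pics/c1.png',a)
# mat corners by colour
m=cv2.inRange(i,(20,50,0),(110,120,50));m[:, :170]=0;m[:,245:]=0;m[:190]=0;m[260:]=0
c=max(cv2.findContours(m,0,2)[0],key=cv2.contourArea);r=cv2.minAreaRect(c);b=cv2.boxPoints(r);print(r)
print([at('top1.png',*p,3) for p in b],at('top1.png',*r[0],3))
print('grip',at('top1.png',331,234,81),'jar',at('top1.png',280,176,104),'counter',at('top1.png',271,275,17),'petri',at('top1.png',364,286,15))
```

```text
((221.5, 253.0), (3.0, 0.0), 180.0)
[array([446.6, 118.5,   3. ]), array([446.6, 118.5,   3. ]), array([446.4, 127. ,   3. ]), array([446.4, 127. ,   3. ])] [446.5 122.8   3. ]
grip [ 501.  -182.4   81. ] jar [647.9 -44.3 104. ] counter [388.9 -20.4  17. ] petri [ 366.1 -277.6   15. ]
```

View pics/c1.png

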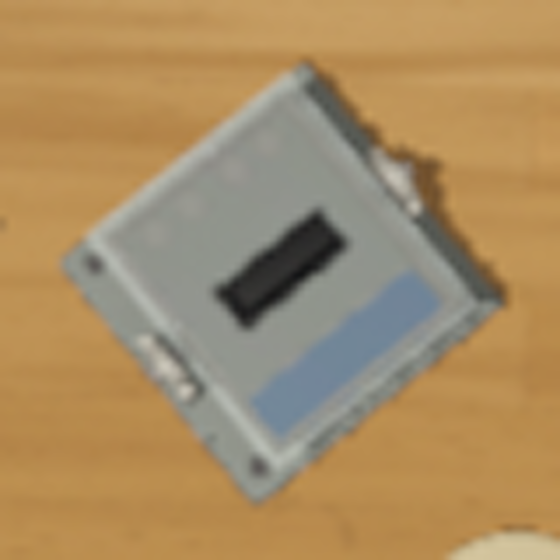

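The crop shows a clear lid, black grip centred at crop (281,268), four balls at upper left, and the blue pocket at lower right, centred at crop (346,352). This is the right lid. Next I compute poses.

```bash
cat >> h.py <<'E'
def tool():
    from scipy.spatial.transform import Rotation as R
    s=ctrl.read_state();q=s['eef_rot'];return np.array(s['eef_pos']),R.from_quat([q[1],q[2],q[3],q[0]]).as_matrix(),s
E
python3 - <<'E'
from h import *
i=cv2.imread('pics/top1.png')
print('green px',i[225,209],i[225,225])
hsv=cv2.cvtColor(i,cv2.COLOR_BGR2HSV)
m=cv2.inRange(hsv,(55,80,30),(95,255,160));m[:, :170]=0;m[:,245:]=0;m[:190]=0;m[260:]=0
c=max(cv2.findContours(m,0,2)[0],key=cv2.contourArea);r=cv2.minAreaRect(c);b=cv2.boxPoints(r)
P=[at('top1.png',*p,3) for p in b];print(r,P,np.linalg.norm(P[1]-P[0]),np.linalg.norm(P[2]-P[1]),'centre',at('top1.png',*r[0],3))
C=lambda u,v,z:at('top1.png',290+(u+.5)/7-.5,195+(v+.5)/7-.5,z)
g=C(281,268,94);e1=C(234,305,94);e2=C(330,232,94);print('grip',g,e1,e2,np.linalg.norm(e1-e2))
pk=C(346,352,40);print('pocket',pk,(pk-g)[:2],np.linalg.norm((pk-g)[:2]))
# lid corners z~69
L=[C(303,75,69),C(82,252,69),C(267,478,69),C(500,297,69)];print('lid',L,np.mean(L,0))
yy=(e2-e1)[:2];print('yaw of y axis',np.arctan2(yy[1],yy[0]),'lidedge',[np.arctan2(*(L[k]-L[j])[:2][::-1]) for k,j in((0,1),(3,2))],'x',[np.arctan2(*(L[k]-L[j])[:2][::-1]) for k,j in((1,2),(0,3))])
p,R,s=tool();print(p,R.round(3).tolist())
E
```

```text
green px [ 89 126  68] [ 86 122  65]
((208.00552368164062, 224.88818359375), (45.320220947265625, 50.957542419433594), 10.954063415527344) [array([464.1, 238.2,   3. ]), array([607.3, 218.8,   3. ]), array([586. ,  90.9,   3. ]), array([443.4, 111.6,   3. ])] 144.50813125910938 129.66148232995025 centre [524.8 164.8   3. ]
grip [ 502.6 -178.9   94. ] [ 488.2 -161.7   94. ] [ 516.6 -196.8   94. ] 45.15052602129906
pocket [ 475.9 -205.3   40. ] [-26.7 -26.4] 37.54796931925883
lid [array([ 579.7, -185.4,   69. ]), array([ 509.1, -103. ,   69. ]), array([ 425. , -175.9,   69. ]), array([ 496.3, -262.6,   69. ])] [ 502.525 -181.725   69.   ]
yaw of y axis -0.890521023919593 lidedge [np.float64(-0.86236997469655), np.float64(-0.8825596129184623)] x [np.float64(0.714181229120692), np.float64(0.746812094492554)]
[ 181.80254862 -545.27461484  241.91282862] [[0.949, 0.316, -0.0], [0.316, -0.949, 0.001], [-0.0, -0.001, -1.0]]
```

Call:
servo_tool:
  deltas: "0.038 -0.023 0 0;0.038 -0.023 0 0;0.038 -0.023 0 0;0.038 -0.023 0 0;0.038 -0.023 0 0"
  claw: 1

```text
time: 0.72
eef_pos: [326.5, -375.0, 242.2]
eef_rot: [-0.0, 0.987, 0.16, -0.0]
ft_force: [0.8, -1.7, -0.4]
finger_gap: 0.1
grip_force: 0.0
```

Call:
servo_tool:
  deltas: "0.038 -0.023 0 0;0.038 -0.023 0 0;0.038 -0.023 0 0;0.038 -0.023 0 0;0.038 -0.023 0 0"

```text
time: 1.35
eef_pos: [470.3, -205.8, 242.1]
eef_rot: [-0.0, 0.987, 0.16, -0.0]
ft_force: [0.5, -0.1, 0.1]
finger_gap: -0.1
grip_force: 0.0
```

Call:
servo_tool:
  deltas: "0 0 0 -0.13;0 0 0 -0.13;0 0 0 -0.13;0 0 0 0;0 0 0 0"

```text
time: 1.98
eef_pos: [469.5, -207.1, 242.2]
eef_rot: [-0.0, 0.938, 0.347, -0.0]
ft_force: [-0.9, 0.5, -0.1]
finger_gap: 0.4
grip_force: 0.0
```

Run:
```python
from h import *
grab('wrist','w1.png')
p,R,s=tool();print(p,R.round(3).tolist(),s['ft_force'],s['finger_gap'],s['joint_positions'].round(2) if hasattr(s['joint_positions'],'round') else s['joint_positions'])
```

```text
[ 469.56689134 -207.0742279   242.22697198] [[0.759, 0.651, -0.0], [0.651, -0.759, 0.0], [-0.0, -0.0, -1.0]] [0.43244609 0.91954002 0.14442462] 0.48874130085824097 [ 0.39  0.61 -0.07  1.71  0.06  0.82 -0.57]
```

View pics/w1.png

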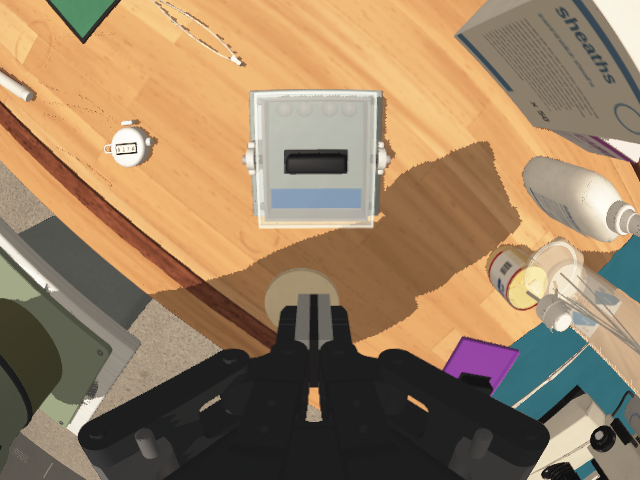

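The wrist view shows the lid square to the tool: grip at (316,157), pocket at (317,198), and the tool offset toward the pocket.

Run:
```python
from h import *
F='w1.png'
for n,u,v,z in(('grip top',316,155,94),('pocket',317,198,40),('trL',250,159,52),('trR',383,159,52),('lid c1',261,96,69),('lid c2',372,95,69),('lid c3',258,227,69),('lid c4',376,227,69)):
    print(n,at(F,u,v,z,True))
```

```text
grip top [ 511.1 -174.    94. ]
pocket [ 477.2 -204.7   40. ]
trL [ 468.1 -135.4   52. ]
trR [ 543.7 -223.4   52. ]
lid c1 [ 517.6 -110.4   69. ]
lid c2 [ 576.4 -177.5   69. ]
lid c3 [ 429.8 -178.1   69. ]
lid c4 [ 496.1 -255.5   69. ]
```

Call:
servo_tool:
  deltas: "0.002 0.0025 0.05 0;0 0 0.05 0;0 0 0.04 0;0 0 0.01 0;0 0 0 0"

```text
time: 2.65
eef_pos: [473.0, -207.7, 92.8]
eef_rot: [0.0, 0.937, 0.348, -0.0]
ft_force: [0.2, -0.4, 0.2]
finger_gap: -0.1
grip_force: 0.0
```

Call:
servo_tool:
  deltas: "0 0 0.003 0;0 0 0.003 0;0 0 0.002 0;0 0 0.002 0;0 0 0 0"

```text
time: 3.28
eef_pos: [472.7, -207.7, 82.2]
eef_rot: [-0.0, 0.937, 0.348, -0.0]
ft_force: [0.6, 0.4, -0.9]
finger_gap: -0.1
grip_force: 0.0
```

Call:
servo_tool:
  deltas: "0 0 0.001 0;0 0 0.001 0;0 0 0.001 0;0 0 0.001 0;0 0 0 0"

```text
time: 3.9
eef_pos: [472.6, -207.9, 78.3]
eef_rot: [-0.0, 0.937, 0.348, -0.0]
ft_force: [-1.5, -2.3, 3.3]
finger_gap: 0.0
grip_force: 2.1
```

Call:
servo_tool:
  deltas: "0 0 0.001 0;0 0 0.001 0;0 0 0.001 0;0 0 0 0;0 0 0 0"

```text
time: 4.53
eef_pos: [472.6, -207.9, 75.3]
eef_rot: [0.0, 0.937, 0.348, -0.0]
ft_force: [-3.5, -2.7, 5.6]
finger_gap: 0.1
grip_force: 2.8
```

Call:
servo_tool:
  deltas: "0 0 0.001 0;0 0 0.001 0;0 0 0.001 0;0 0 0 0;0 0 0 0"

```text
time: 5.15
eef_pos: [472.4, -208.1, 72.3]
eef_rot: [0.0, 0.937, 0.348, -0.0]
ft_force: [-4.1, -3.0, 5.9]
finger_gap: -0.0
grip_force: 3.5
```

Call:
servo_tool:
  deltas: "0 0 0.001 0;0 0 0.001 0;0 0 0 0;0 0 0 0;0 0 0 0"

```text
time: 5.78
eef_pos: [472.3, -208.1, 70.3]
eef_rot: [0.0, 0.937, 0.348, -0.0]
ft_force: [-4.7, -4.2, 6.4]
finger_gap: -0.2
grip_force: 3.9
```

Run:
```python
from h import *
a=grab('side','s2.png')['image'][:,:,::-1];b=grab('top','t2.png')['image'][:,:,::-1]
cv2.imwrite('pics/c2.png',np.hstack([cv2.resize(a[190:290,270:370],(400,400),interpolation=3),cv2.resize(b[185:285,280:380],(400,400),interpolation=3)]))
p,R,s=tool();print(p,s['ft_force'])
```

```text
[ 472.29866561 -208.12201923   70.31357961] [-5.13962938 -4.00824485  5.53665401]
```

View pics/c2.png

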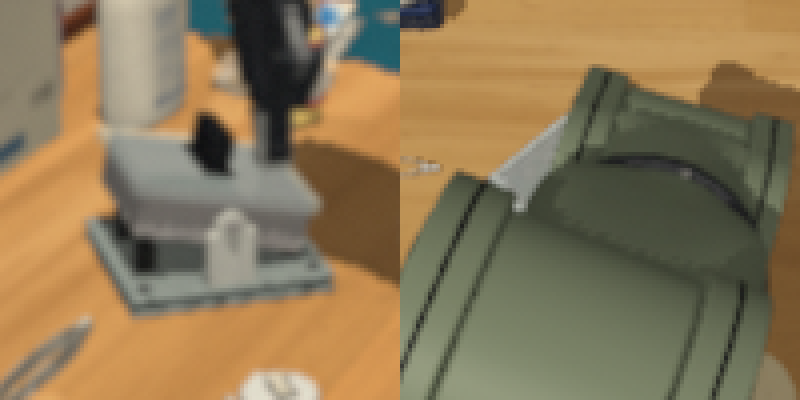

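The side crop (left half) shows the lid still seated and the dish tipped toward the fingertips. The top view is hidden by the arm. I'll keep going until the force steepens.

Call:
servo_tool:
  deltas: "0 0 0.001 0;0 0 0 0;0 0 0.001 0;0 0 0 0;0 0 0 0"

```text
time: 6.5
eef_pos: [472.1, -208.3, 68.3]
eef_rot: [0.0, 0.937, 0.348, -0.001]
ft_force: [-6.2, -5.5, 6.3]
finger_gap: -0.3
grip_force: 4.3
```

Call:
servo_tool:
  deltas: "0 0 0.001 0;0 0 0 0;0 0 0.0005 0;0 0 0 0;0 0 0 0"

```text
time: 7.12
eef_pos: [472.2, -208.2, 66.8]
eef_rot: [0.0, 0.937, 0.348, -0.0]
ft_force: [-5.0, -5.1, 6.0]
finger_gap: 0.0
grip_force: 3.9
```

Call:
servo_tool:
  deltas: "-0.001 0 0.0005 0;-0.001 0 0.0005 0;-0.001 0 0 0;0 0 0 0;0 0 0 0"

```text
time: 7.75
eef_pos: [471.0, -209.4, 66.0]
eef_rot: [0.0, 0.937, 0.349, 0.001]
ft_force: [0.2, -0.3, 7.6]
finger_gap: -0.1
grip_force: 3.2
```

Call:
servo_tool:
  deltas: "0 0 0.0005 0;0 0 0.0005 0;0 0 0 0;0 0 0 0;0 0 0 0"

```text
time: 8.38
eef_pos: [471.1, -209.4, 65.1]
eef_rot: [0.0, 0.937, 0.349, 0.001]
ft_force: [-0.7, 0.2, 11.3]
finger_gap: -0.1
grip_force: 4.9
```

Run:
```python
from h import *
a=grab('side','s3.png')['image'][:,:,::-1];b=grab('wrist','w3.png')['image'][:,:,::-1]
cv2.imwrite('pics/c3.png',np.hstack([cv2.resize(a[190:280,270:360],(500,500),interpolation=3),cv2.resize(b[100:400,170:470],(300,300)).repeat(1,0) if 0 else np.vstack([b[130:330,170:470],np.zeros((300,300,3),np.uint8)])]))
p,R,s=tool();print(p,s['ft_force'],s['ft_torque'])
```

```text
[ 471.08483508 -209.428665     65.11846797] [ 0.13337736 -0.45815826  9.97412565] [ 0.19180574 -0.05244744  0.0202392 ]
```

View pics/c3.png

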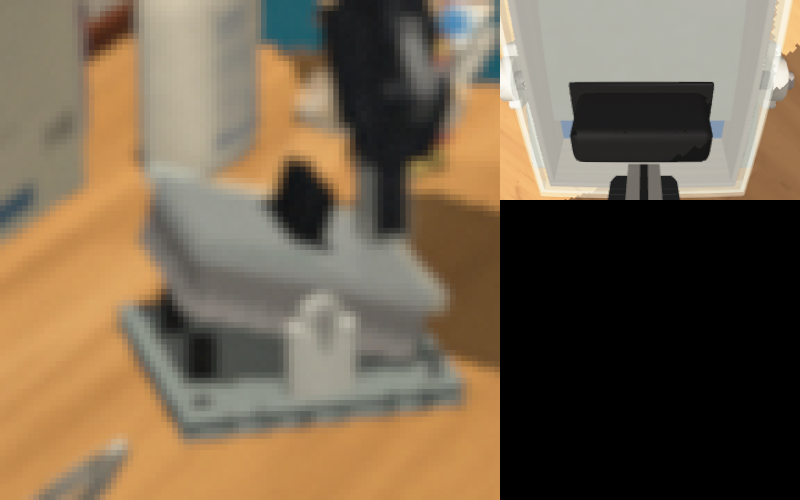

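The dish is tipped hard over in the side view, with the lid seated, and the force now rises about 4 N/mm, so it is on the stops. I'll hold it there.

Call:
servo_tool:
  deltas: "0 0 0.0005 0;0 0 0 0;0 0 0 0;0 0 0 0;0 0 0 0"

```text
time: 9.1
eef_pos: [471.1, -209.5, 64.7]
eef_rot: [0.0, 0.937, 0.349, 0.001]
ft_force: [-0.4, 1.4, 12.5]
finger_gap: 0.1
grip_force: 5.8
```

Call:
servo_tool:
  deltas: "0 0 0 0;0 0 0 0;0 0 0 0;0 0 0 0;0 0 0 0"

```text
time: 9.72
eef_pos: [471.1, -209.5, 64.7]
eef_rot: [0.0, 0.937, 0.349, 0.001]
ft_force: [-0.7, 1.0, 11.7]
finger_gap: 0.0
grip_force: 5.8
```

Call:
servo_tool:
  deltas: "0 0 0 0;0 0 0 0;0 0 0 0;0 0 0 0;0 0 0 0"

```text
time: 10.35
eef_pos: [471.1, -209.5, 64.7]
eef_rot: [0.0, 0.937, 0.349, 0.001]
ft_force: [-0.2, 0.4, 12.0]
finger_gap: 0.2
grip_force: 5.8
```

Call:
servo_tool:
  deltas: "0 0 0 0;0 0 0 0;0 0 0 0;0 0 0 0;0 0 0 0"

```text
time: 10.98
eef_pos: [471.1, -209.5, 64.7]
eef_rot: [0.0, 0.937, 0.349, 0.001]
ft_force: [-0.5, 0.7, 11.2]
finger_gap: -0.1
grip_force: 5.8
```

Run:
```python
from h import *
b=grab('wrist','w4.png')['image'][:,:,::-1]
cv2.imwrite('pics/c4.png',cv2.resize(b[90:350,200:440],(554,600),interpolation=3))
p,R,s=tool();print(p,s['ft_force'])
```

```text
[ 471.06998507 -209.46308409   64.67426773] [-0.27351027  0.72351271 12.32125753]
```

View pics/c4.png

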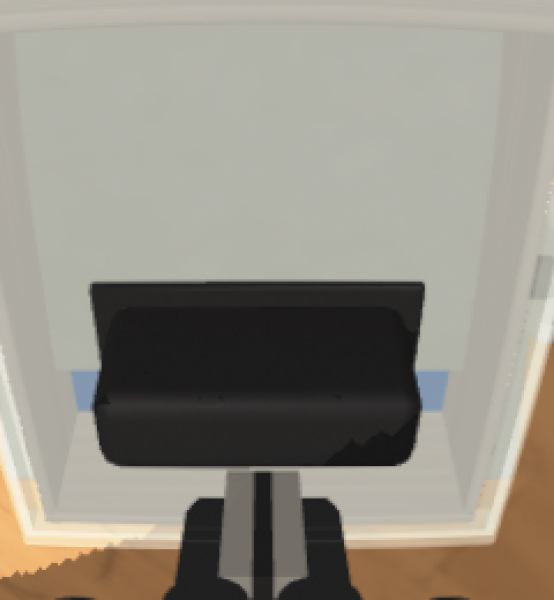

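No balls are left on the grey floor. I'll release slowly, then rise.

Call:
servo_tool:
  deltas: "0 0 -0.002 0;0 0 -0.002 0;0 0 -0.002 0;0 0 -0.002 0;0 0 -0.002 0"

```text
time: 11.65
eef_pos: [470.5, -209.6, 74.4]
eef_rot: [-0.0, 0.937, 0.348, -0.0]
ft_force: [0.9, 1.4, 0.8]
finger_gap: 0.0
grip_force: 0.8
```

Call:
servo_tool:
  deltas: "0 0 -0.002 0;0 0 -0.002 0;0 0 -0.002 0;0 0 -0.002 0;0 0 -0.002 0"

```text
time: 12.28
eef_pos: [470.4, -209.6, 84.4]
eef_rot: [-0.0, 0.937, 0.348, -0.0]
ft_force: [0.5, 1.4, 0.5]
finger_gap: 0.1
grip_force: 0.0
```

Call:
servo_tool:
  deltas: "0 0 -0.02 0;0 0 -0.03 0;-0.01 0 -0.05 0;-0.01 0 -0.055 0;0 0 0 0"

```text
time: 12.9
eef_pos: [455.8, -223.7, 242.6]
eef_rot: [0.002, 0.938, 0.348, 0.002]
ft_force: [-0.2, -0.2, -1.7]
finger_gap: 0.3
grip_force: 0.0
```

Run:
```python
from h import *
b=grab('wrist','w5.png')['image'][:,:,::-1]
cv2.imwrite('pics/c5.png',cv2.resize(b[70:250,220:420],(800,720)[:2] if 0 else (660,594),interpolation=3))
p,R,s=tool();print(p,s['ft_force'],R[0])
```

```text
[ 455.4813764 -223.096994   240.610318 ] [-1.1220425  -0.54165316 -0.74702266] [0.75758389 0.65273381 0.0022843 ]
```

View pics/c5.png

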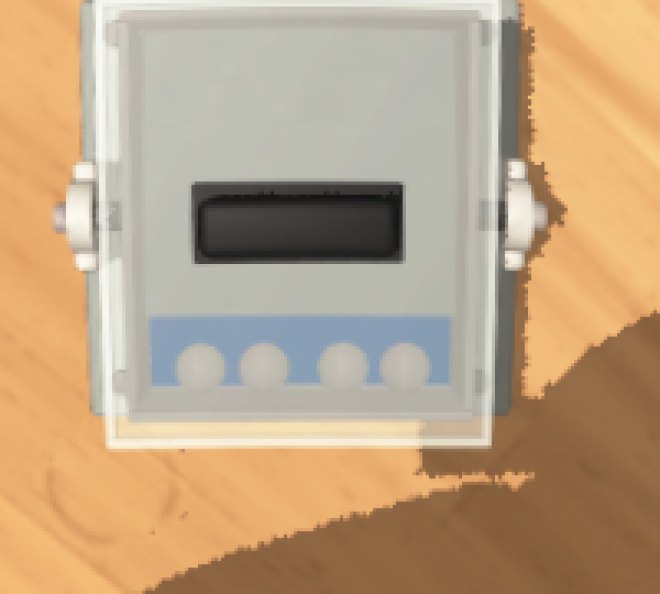

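All four balls sit on the blue pocket floor (crop x 200, 263, 343, 405, y 367). The dish is level and the lid is on, with its grip centred at crop (299,223). Next I work out the grasp.

Run:
```python
from h import *
F='w5.png'
p,R,s=tool()
for n,u,v,z in(('grip',299,223,88),('top edge',299,184,94),('bot edge',299,264,94),('bot edge70',299,264,70),('L',192,223,94),('R',404,223,94),('trL',68,215,52),('trR',538,215,52),('lidc',297,447,69),('lidfar',297,5,69)):
    w=at(F,220+u/3.3,70+v/3.3,z,True); print(n,w,'tool xy',(R.T@(w-p))[:2].round(1))
```

```text
grip [ 505.1 -179.5   88. ] tool xy [65.9 -1. ]
top edge [ 512.2 -173.5   94. ] tool xy [75.2 -0.9]
bot edge [ 498.3 -185.4   94. ] tool xy [56.9 -0.9]
bot edge70 [ 496.5 -186.8   70. ] tool xy [54.6 -1.1]
L [ 489.8 -160.8   94. ] tool xy [ 66.5 -25.1]
R [ 521.  -197.2   94. ] tool xy [66.4 22.8]
trL [ 466.3 -132.9   52. ] tool xy [ 66.9 -61.7]
trR [ 546.5 -226.3   52. ] tool xy [66.7 61.4]
lidc [ 460.5 -217.    69. ] tool xy [ 7.6 -1.7]
lidfar [ 545.  -144.5   69. ] tool xy [118.9  -1.5]
```

Call:
servo_tool:
  deltas: "0.022 -0.001 0 0;0.022 0 0 0;0.022 0 0 0;0 0 0 0.175;0 0 0 0.175"
  claw: 0

```text
time: 13.58
eef_pos: [504.5, -178.4, 238.1]
eef_rot: [-0.0, 0.984, 0.177, -0.001]
ft_force: [0.1, 1.0, -0.0]
finger_gap: 42.8
grip_force: 0.0
```

Call:
servo_tool:
  deltas: "0 0 0 0.175;0 0 0 0.175;0 0 0 0.175;0 0 0 0.175;0 0 0 0.175"

```text
time: 14.2
eef_pos: [504.4, -178.6, 238.2]
eef_rot: [0.0, 0.967, -0.256, -0.001]
ft_force: [-0.3, 0.5, 1.0]
finger_gap: 42.7
grip_force: 0.0
```

Call:
servo_tool:
  deltas: "0 0 0 0.17;0 0 0 0.17;0 0 0 0;0 0 0 0;0 0 0 0"

```text
time: 14.82
eef_pos: [504.6, -178.9, 239.1]
eef_rot: [-0.0, 0.911, -0.413, -0.0]
ft_force: [0.5, 0.0, 0.7]
finger_gap: 42.7
grip_force: 0.0
```

Run:
```python
from h import *
p,R,s=tool();c=np.array([505.4,-179.5,84])
print(p,R.round(3).tolist(),'move',(R.T@(c-p)).round(1),'yaw',np.arctan2(R[1,0],R[0,0]),s['finger_gap'],np.round(s['joint_positions'],2))
```

```text
[ 504.55415173 -178.88502281  239.12778619] [[0.659, -0.752, -0.0], [-0.752, -0.659, 0.0], [-0.0, 0.0, -1.0]] move [  1.1  -0.2 155.1] yaw -0.8510979056223588 42.67555213647494 [ 0.07  0.69  0.4   1.64 -0.33  0.88 -1.82]
```

Call:
servo_tool:
  deltas: "0.001 0 0.05 0;0 0 0.05 0;0 0 0.035 0;0 0 0.01 0;0 0 0 0"

```text
time: 15.45
eef_pos: [505.4, -179.8, 94.8]
eef_rot: [-0.0, 0.91, -0.414, 0.0]
ft_force: [0.1, -0.0, 0.2]
finger_gap: 43.0
grip_force: 0.0
```

Call:
servo_tool:
  deltas: "0 0 0.005 0;0 0 0.004 0;0 0 0 0;0 0 0 0;0 0 0 0"

```text
time: 16.08
eef_pos: [505.4, -179.6, 85.4]
eef_rot: [-0.0, 0.91, -0.414, 0.0]
ft_force: [-0.3, -1.1, -0.4]
finger_gap: 42.4
grip_force: 0.0
```

Call:
servo_tool:
  deltas: "0 0 0 0;0 0 0 0;0 0 0 0;0 0 0 0;0 0 0 0"
  claw: 1

```text
time: 16.7
eef_pos: [505.3, -179.6, 85.3]
eef_rot: [-0.0, 0.91, -0.414, -0.0]
ft_force: [-0.5, -0.1, 1.8]
finger_gap: 12.6
grip_force: 61.6
```

Call:
servo_tool:
  deltas: "0 0 -0.003 0;0 0 -0.004 0;0 0 -0.006 0;0 0 -0.01 0;0 0 -0.015 0"

```text
time: 17.32
eef_pos: [505.3, -179.6, 124.2]
eef_rot: [-0.0, 0.91, -0.414, -0.0]
ft_force: [0.4, -1.7, -1.3]
finger_gap: 12.5
grip_force: 61.4
```

Call:
servo_tool:
  deltas: "0 0 -0.03 0;0 0 -0.03 0;0 0 -0.03 0;0 0 -0.01 0;0 0 0 0"

```text
time: 17.95
eef_pos: [505.4, -179.5, 223.6]
eef_rot: [-0.0, 0.91, -0.414, 0.0]
ft_force: [0.3, 0.4, -1.9]
finger_gap: 12.3
grip_force: 61.3
```

Run:
```python
from h import *
a=grab('side','s6.png')['image'][:,:,::-1]
cv2.imwrite('pics/c6.png',cv2.resize(a[120:320,200:440],(720,600),interpolation=3))
p,R,s=tool();c=np.array([525,165,p[2]])
print(p,'move',(R.T@(c-p)).round(1),s['finger_gap'],s['ft_force'],np.round(s['joint_positions'],2))
```

```text
[ 505.14174825 -179.40124273  222.89991389] move [-2.464e+02 -2.415e+02  1.000e-01] 12.622202069162066 [-0.09118083  0.24768395 -0.63616555] [ 0.07  0.71  0.4   1.66 -0.35  0.84 -1.81]
```

View pics/c6.png

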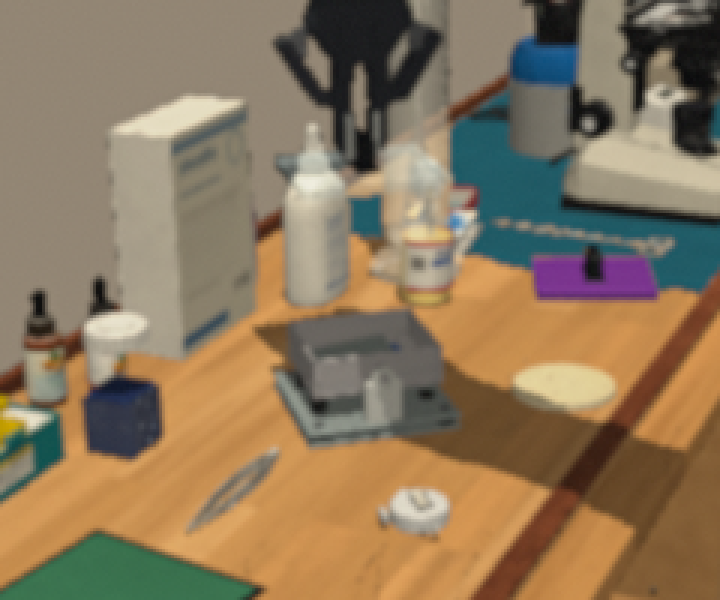

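The lid is held level above the bench, the dish is level and open, and nothing else has been touched. Next I carry it to the mat.

Call:
servo_tool:
  deltas: "-0.015 -0.015 0 0;-0.025 -0.024 0 0;-0.028 -0.028 0 0;-0.028 -0.028 0 0;-0.028 -0.028 0 0"

```text
time: 18.62
eef_pos: [516.1, -4.0, 222.4]
eef_rot: [0.0, 0.91, -0.414, -0.001]
ft_force: [0.6, -0.7, -0.5]
finger_gap: 12.8
grip_force: 61.3
```

Call:
servo_tool:
  deltas: "-0.028 -0.028 0 0;-0.028 -0.028 0 0;-0.028 -0.028 0 0;-0.024 -0.023 0 0;-0.014 -0.012 0 0"

```text
time: 19.25
eef_pos: [525.4, 166.3, 222.3]
eef_rot: [0.0, 0.911, -0.413, -0.001]
ft_force: [-0.9, -0.3, -0.6]
finger_gap: 12.2
grip_force: 61.3
```

Call:
servo_tool:
  deltas: "0 0 0 -0.145;0 0 0 -0.145;0 0 0 -0.145;0 0 0 -0.145;0 0 0 -0.135"

```text
time: 19.88
eef_pos: [525.8, 164.0, 222.8]
eef_rot: [0.0, 0.998, -0.067, -0.0]
ft_force: [-0.8, 0.3, -1.8]
finger_gap: 12.6
grip_force: 61.2
```

Run:
```python
from h import *
b=grab('wrist','w7.png')['image'][:,:,::-1]
p,R,s=tool();c=np.array([525,165,28.5])
print(p,'move',(R.T@(c-p)).round(1),R.round(3).tolist(),s['finger_gap'],s['ft_force'],np.round(s['joint_positions'],2))
```

```text
[525.8380579  163.93613494 222.88971545] move [ -0.9  -1.1 194.4] [[0.992, -0.128, -0.001], [-0.128, -0.992, -0.001], [-0.001, 0.001, -1.0]] 12.721473797048203 [-0.50612036 -1.14413335 -0.06373247] [-0.5   0.71  0.26  1.61 -0.23  0.85 -1.84]
```

View pics/w7.png

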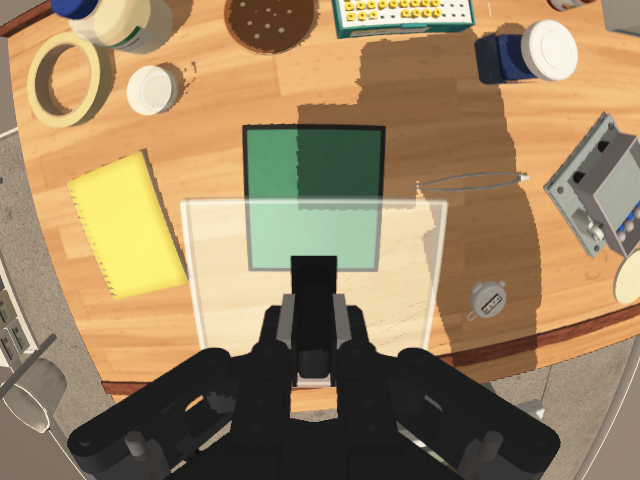

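The mat (centre 314,198) is square to the tool and the lid is clear. Now I lower it.

Call:
servo_tool:
  deltas: "0 0 0.04 0;0 0 0.05 0;0 0 0.05 0;0 0 0.03 0;0 0 0.01 0"

```text
time: 20.55
eef_pos: [525.2, 164.0, 41.7]
eef_rot: [0.001, 0.998, -0.07, -0.001]
ft_force: [-0.1, -0.7, -0.3]
finger_gap: 13.0
grip_force: 61.2
```

Call:
servo_tool:
  deltas: "0 0 0.004 0;0 0 0.004 0;0 0 0.002 0;0 0 0 0;0 0 0 0"

```text
time: 21.18
eef_pos: [526.0, 164.9, 33.6]
eef_rot: [-0.0, 0.998, -0.069, 0.0]
ft_force: [0.3, -0.3, -0.6]
finger_gap: 13.0
grip_force: 61.2
```

Call:
servo_tool:
  deltas: "0 0 0.002 0;0 0 0.001 0;0 0 0.001 0;0 0 0 0;0 0 0 0"

```text
time: 21.8
eef_pos: [525.9, 164.9, 29.3]
eef_rot: [-0.0, 0.998, -0.069, 0.0]
ft_force: [-0.4, 0.0, -1.0]
finger_gap: 12.7
grip_force: 61.2
```

Call:
servo_tool:
  deltas: "0 0 0.001 0;0 0 0.0005 0;0 0 0 0;0 0 0 0;0 0 0 0"

```text
time: 22.42
eef_pos: [526.0, 164.9, 28.5]
eef_rot: [-0.0, 0.998, -0.069, 0.0]
ft_force: [-4.8, -0.9, 16.9]
finger_gap: 12.7
grip_force: 63.8
```

Call:
servo_tool:
  deltas: "0 0 -0.0005 0;0 0 0 0;0 0 0 0;0 0 0 0;0 0 0 0"

```text
time: 23.05
eef_pos: [525.9, 164.9, 28.6]
eef_rot: [-0.0, 0.998, -0.069, 0.0]
ft_force: [-1.7, -0.5, 7.8]
finger_gap: 12.7
grip_force: 62.4
```

Call:
servo_tool:
  deltas: "0 0 0 0;0 0 0 0;0 0 0 0;0 0 0 0;0 0 0 0"
  claw: 0

```text
time: 23.68
eef_pos: [525.8, 164.9, 28.3]
eef_rot: [-0.0, 0.998, -0.069, -0.0]
ft_force: [-0.1, -0.5, -0.0]
finger_gap: 42.5
grip_force: 0.0
```

Call:
servo_tool:
  deltas: "0 0 -0.02 0;0 0 -0.04 0;0 0 -0.05 0;0 0 -0.05 0;0 0 -0.02 0"

```text
time: 24.3
eef_pos: [526.4, 165.0, 211.0]
eef_rot: [-0.001, 0.998, -0.069, 0.001]
ft_force: [-0.0, -0.6, -0.5]
finger_gap: 42.5
grip_force: 0.0
```

Call:
servo_tool:
  deltas: "-0.03 0 0 0;-0.03 0 0 0;-0.03 0 0 0;0 0 0 0;0 0 0 0"

```text
time: 24.92
eef_pos: [437.3, 177.3, 208.4]
eef_rot: [-0.0, 0.998, -0.069, 0.0]
ft_force: [-0.4, -0.8, -0.9]
finger_gap: 42.8
grip_force: 0.0
```

Run:
```python
from h import *
a=grab('side','s8.png')['image'][:,:,::-1];b=grab('wrist','w8.png')['image'][:,:,::-1]
cv2.imwrite('pics/c8.png',np.hstack([cv2.resize(a[195:365,170:370],(400,340)),cv2.resize(b[0:340,200:600],(400,340))]))
p,R,s=tool();print(p,s['finger_gap'],s['ft_force'],s['time'])
```

```text
[437.32971685 177.1215398  208.26488474] 42.53718895270499 [0.54820903 0.29368332 0.86299685] 25.025
```

View pics/c8.png

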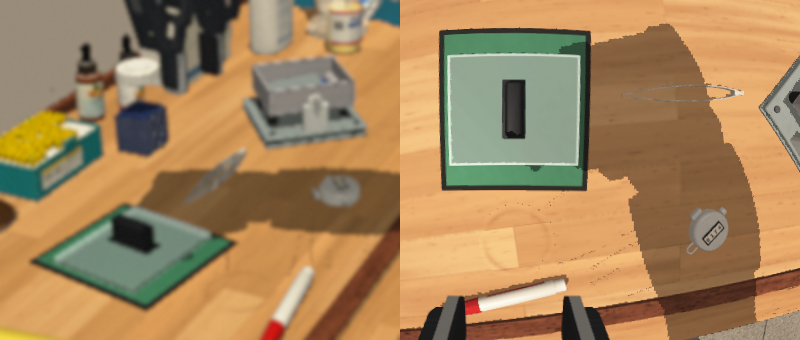

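The lid lies flat in the middle of the mat (grip at crop 513,108), released, grip up. The dish is level and the bystanders are in place.

```bash
python3 -c "
from workcell import ticket
print(ticket.finish_job())"
```

```text
the job is handed in; nothing more can be done
None
```

I handed the job in at about 25 s: the four balls were in the pocket when I last looked closely, before lifting the lid; the dish is level again, the lid lies flat and released in the middle of the mat, and no bystander was touched. The judge returned no verdict.

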